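# Clamp the board through the tester's guard window and start the test

## Robot

A 7-joint arm with a two-finger parallel gripper is mounted at the origin on the work surface. World frame = base frame: x ahead of the robot, y to its left, z up, the work surface at z = 0. Lengths are in m, angles in rad, forces in N, time in s.
With the tool pointing down it reaches from about 0.35 to 0.9 m from the base axis. Payload 8.1 kg.
Tool frame: the origin (TCP) lies midway between the tips of the shut fingers; the grasp point (between the pads) lies arm.grip_point_offset behind it (arm.grip_point_offset is the distance from the TCP to the grasp point, in m); y points along the fingers, z is the direction in which the jaws open and shut, and the axes are right-handed (so a half turn about y gives the same grasp; the last joint's range is limited). The gripper opens to 92 mm and grips with 3 to 60 N. Pads are 19 mm wide; open, the fingers measure 130 mm over their backs; the gripper's body (75 mm by 190 mm) begins 47 mm behind the grasp point.
Start: joints at [-1.247, 0.434, 0.025, 1.573, -0.012, 1.134, -0.075], TCP at [0.259, 0.569, 0.227] pointing down, gripper open.
Joint ranges: [-2.62, 2.62], [-0.44, 2.09], [-1.27, 1.32], [0.08, 2.57], [-1.32, 4.46], [0.12, 2], [-2.74, 2.74]. Speed limits (rad/s): [2.22, 2.22, 3.01, 3.01, 3.14, 3.14, 3.14].

## Interface

Orientations are given as a rotation vector (axis times angle).
In Python, from cell import arm, get_image, camera_info gives the robot as it stands.
- The arm moves only by the tool carry_out, never from a script. Its argument "steps" is one flat list of numbers, 5 for each row, row after row: the opening, from 0 (shut) to 1 (fully open), then the shift along the world's x, y, z in units of 0.1 m (1.0 is 0.1 m), then the turn about the world's z in units of 45 degrees (1.0 is 45 degrees). In form: [hand, dx, dy, dz, spin, hand, dx, dy, dz, spin, ...]. A call has 1 to 12 rows; each row is the pose to reach, as a shift and turn from the pose commanded when the call began; what a row does not reach only later rows make up. A row lasts 1/10 s, in which the tool goes at most 50 mm and 8.59 degrees, less where a joint would pass 70% of its speed; a pose out of reach is approached as far as the arm can. A call with a number of a shift or a turn outside -1 to 1 is refused whole. A call with a gripper value outside its range is refused whole. The fingers move at their own pace and stop on an object; "grip_force" is the grip in N (left out, the last holds). Time passes only in rows, so rows that repeat a pose let the fingers close. It gives the time, the measured TCP pose, the force and the opening at its end, in the units of the state.
- arm.observe(): the state, without advancing time (a new reading comes with each control period).
- get_image(name): name is "side" or "top" or "wrist"; returns (picture, depth): 480x640x3 uint8, red, green, blue; 480x640 float32, m along the optical axis (not along the pixel's ray), 0 where there is no reading.
- camera_info(name): a dict with "fovy" (degrees; the focal length in pixels is half the picture's height over the tangent of half this angle, whatever the lens; pixels are square), "cx", "cy" (the principal point, pixels), "R" (3x3) and "t" (3): a world point X has camera coordinates R X + t; the wrist camera has in their place "tool_from_camera" (4x4, takes a point from camera to tool coordinates, whose origin is the TCP and whose axes are the tool frame's). Camera axes: x right, y down, z forward; pixel columns grow to the right and rows downward; lengths in m; the calibration is good to about 2 mm. The wrist camera is an equidistant fisheye: a pixel r from the principal point sees the ray r / f radians off the axis. A picture is of the moment at which its call begins: read the wrist's pose just before it. camera_info takes no time and is no camera call.
- arm.sign_off(): hands the job in, once; it reports no verdict.
The state is a dict: "clock": time; "joints": joint angles; "dq": joint speeds; "joint_efforts": joint torques, N m; "position": TCP position; "ee_rot": TCP orientation; "force": force on the tool from outside, world axes, zero at the start; "ft_torque": the same for the moment, N m; "width": opening from 0.0 (shut) to 1.0 (fully open).
Only numpy, scipy, OpenCV 4.12 (cv2) and the standard library are available. Lean on these libraries where they do the work, as an engineer would, in place of code of your own. Each camera call takes 0.05 s, during which the arm holds its last target. There are 200 camera calls.

## Task

A circuit board is loaded in the guarded tester. With the fingertips, reach down through the guard window over the lever with the flat square paddle and press that lever fully down without touching the guard; only then press the round start key on the separate low station all the way in and let it go. Only press, grasp and lift nothing: leave the ball-ended lever and all the loose things on the bench as they are.

Things in the scene. Friction and masses are not known exactly. Their poses are not given: they have to be found in the camera images.
- tester: Board tester with fixed guard, one solid not to be touched. Origin on the bench midway between the windows' centres; axes along its sides, z up. Spans x -75 to 120, y -137 to 137, height 130 mm. Beige level top plate, 4 mm thick, with two open windows side by side; closed walls all round (the +x one clear), so the windows are the only way in. Under each is one lever; which is where varies.
- window_a (a point): Centre of the window on the tester's +y side, at the level of the guard's upper face (130 mm above the bench; tester x = 0, y = 65 mm). Opening 110 mm along the tester's x, 104 mm along its y; a 26 mm bar parts it from the other window. Axes as the tester's.
- window_b (a point): The same for the equal window on the tester's -y side (tester x = 0, y = -65 mm).
- paddle_top (a point): Centre of the upper face of the paddle lever's flat beige pad, 40 mm (tester x) by 44 mm (y), 8 mm thick, on the end of a steel arm hinged 85 mm away on the tester's +x side. Within 3 mm of its window's centre in x and y. 122 mm above the bench when fully raised, 93 mm when fully down (37 mm below the guard's top). The point moves and tilts with the lever.
- paddle (a joint): Angle of the paddle lever in rad: 0 raised (pad tilted 0.17 rad), 0.34 fully down on a rigid stop; starts between 0 and 0.08. Pressing the pad straight down 22 to 29 mm takes it all the way. Stiff hinge without spring: about 6 N on the pad moves it and it stays where it is left.
- ball_top (a point): Top of the ball (22 mm diameter, beige) on the end of the other lever, a thin round rod, under the other window; hinged like the paddle lever and just as stiff. It must not be moved. Top about 129 mm above the bench, near that window's centre.
- start_key_top (a point): Centre of the face of the start key: round dark grey push key, 36 mm diameter, in a black collar of 52 mm diameter, on a fixed grey station 100 x 80 x 52 mm high on the bench beside the tester, on either side. Key face 70 mm above the bench when out, collar top 64 mm; pushes straight down 6 mm, flush with the collar.
- start_key (a joint): Travel of the start key in m: 0 out, 0.006 fully in (about 5 N); springs back when released.
- meter: Loose hand multimeter lying flat on the bench, 150 x 75 x 38 mm (dial to 46 mm), blue case with a beige face, beside the tester on the side away from the station. Origin at the centre of its underside, x along its length. Leave alone.
- jar_mid (a point): Centre of a loose closed jar, 48 mm diameter, 70 mm tall, between robot and tester. Leave alone.
- spool_mid (a point): Centre of a loose bare metal spool standing upright, 60 mm diameter, 46 mm tall, between robot and tester. Leave alone.
- screwdriver: Loose screwdriver, 170 mm long, lying on the bench between robot and tester, roughly across. x along its length. Leave alone.

How it is judged:
On the way, in this order (a step that is already met when the one before it is completed fails the run):
1. the paddle lever is pressed fully down (value of joint paddle above 0.3 rad), for 0.1 s.
2. the start key is pressed all the way in (value of joint start_key above 0.0045 m), for 0.1 s.
At the end, for the whole second after the job is handed in: The paddle lever is down (joint above 0.30 rad), the start key has been pressed (4.5 mm or more) after that and is out again (under 1.5 mm), the ball lever has not moved by 6 mm, and the loose things are within 20 mm of where they stood (value of joint paddle above 0.3 rad and value of joint start_key below 0.0015 m and distance of ball_top from where it was at the start of the episode below 0.006 m and distance of each of meter, jar_mid, spool_mid, screwdriver from where it was at the start of the episode below 0.02 m); the robot touches nothing.
It fails at once if the robot touched the tester or its guard (over 0.5 N) (contact force between any of the fingers, the arm and tester above 0.5 N).
It fails at once if the start key was pressed before the paddle lever was down (value of joint start_key above 0.003 m and value of joint paddle below 0.3 rad).
It fails at once if the ball-ended lever was moved (6 mm) (distance of ball_top from where it was at the start of the episode above 0.006 m).
It fails at once if a loose thing was lifted, carried or knocked away (20 mm) (distance of any of meter, jar_mid, spool_mid, screwdriver from where it was at the start of the episode above 0.02 m).
It also fails if it takes over 45 s, if anything falls off the work surface, if the arm or the gripper's body presses on something with over 40 N, if the wrist force passes 120 N, or if a joint passes its speed limit or range.

## Working session

There is one attempt and no reset: what is moved stays moved. The work goes in short steps, Python scripts to look and compute and a tool call to move; the robot and the scene stay as the last step left them, time stands still between calls to the robot, and variables do not carry over. Pictures are saved under pics/ and viewed, about 8 in all and at most 12, crops included, and the job is handed in when it is done.

Besides the shell and the picture viewer there is one more tool, called after "Request:" in YAML: its name, and indented under it one key for each argument. carry_out: Moves the arm, as the interface text tells. Shifts and turns lie within -1 to 1; 1 stands for 0.1 m of shift or 45 degrees of turn. Its arguments: {"type":"object","properties":{"steps":{"type":"array","items":{"type":"number"}},"grip_force":{"type":"number"}},"required":["steps"]}

```bash
mkdir -p pics
cat > h.py <<'E'
import numpy as np,cv2
from cell import arm,get_image,camera_info
def cloud(n,d):
    c=camera_info(n);f=240/np.tan(np.radians(c["fovy"])/2)
    v,u=np.mgrid[:480,:640]
    P=np.stack([(u-c["cx"])/f*d,(v-c["cy"])/f*d,d],-1)
    return (P-np.array(c["t"]))@np.array(c["R"])
E
python3 - <<'E'
from h import *
for n in("top","side"):
    p,d=get_image(n);cv2.imwrite(f"pics/{n}0.png",p[...,::-1]);np.savez(f"{n}0.npz",p=p,d=d)
    c=camera_info(n);print(n,c["fovy"],-np.array(c["R"]).T@c["t"],(d>0).mean())
s=arm.observe();print(s["clock"],s["position"],s["ee_rot"],s["force"],s["width"],arm.grip_point_offset)
E
```

```text
top 52.97614399134831 [ 0.39136077 -0.01223943  1.08999749] 0.995908203125
side 52.05279524228426 [-0.13201234 -0.61041005  0.63106791] 0.995869140625
0.1 [0.2585833  0.56848408 0.22599364] [-1.54619325  0.33505046 -0.33475604] [-0.3242354  -0.07850394 -0.37514434] 0.9973068426743451 0.0188
```

View pics/top0.png

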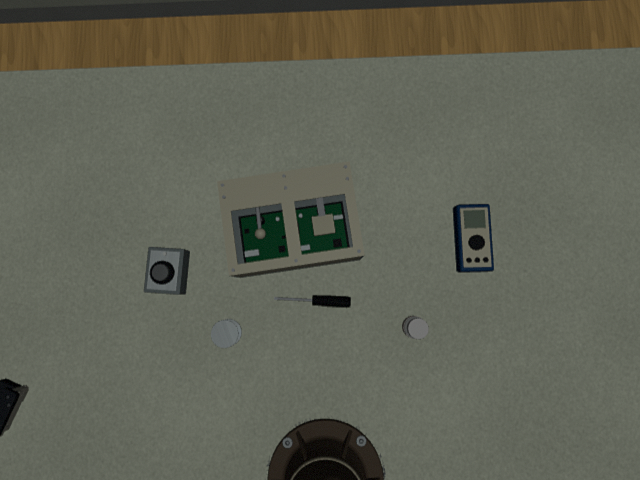

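View pics/side0.png

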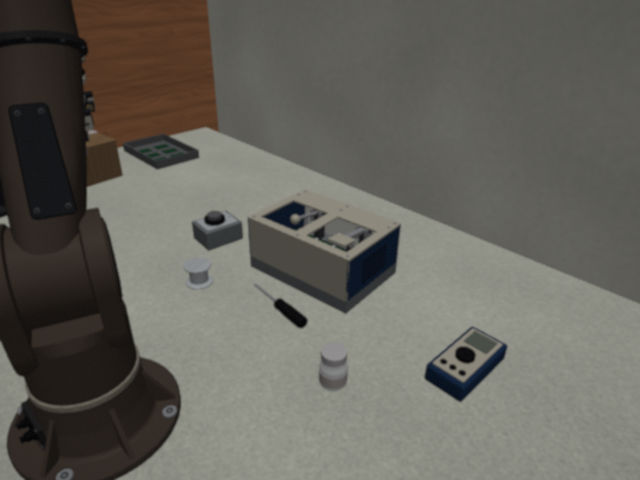

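The top view shows the paddle in the right window (about 323,224), so window_b, and the ball in the left one (260,234). The start key is at about (162,272), the spool at (226,333), the jar at (416,327) and the meter on the right. The side view agrees.

Run:
```python
from h import *
for n in("top","side"):
    z=np.load(n+"0.npz");p,d=z["p"],z["d"];X=cloud(n,d)
    c=camera_info(n);f=240/np.tan(np.radians(c["fovy"])/2);R=np.array(c["R"]);C=-R.T@c["t"]
    def ray(u,v,h):
        r=R.T@np.array([(u-c["cx"])/f,(v-c["cy"])/f,1]);return C+r*(h-C[2])/r[2]
    bench=np.median(X[(abs(X[...,0]-.35)<.05)&(abs(X[...,1])<.1)][:,2]);print(n,"bench z",bench)
    reg=(X[...,0]>.3)&(X[...,0]<.75)&(abs(X[...,1])<.25)
    plate=((abs(X[...,2]-.13)<.006)&reg).astype(np.uint8)
    print("plate z",np.median(X[plate>0][:,2]))
    if n=="top":
        cs,hi=cv2.findContours(plate,cv2.RETR_CCOMP,cv2.CHAIN_APPROX_NONE)
        for k,q in enumerate(cs):
            if cv2.contourArea(q)<300: continue
            W=np.array([ray(*a,.13)[:2] for a in q[:,0]])*1000
            r=cv2.minAreaRect(W.astype(np.float32));print("hole" if hi[0][k][3]>=0 else "outer",r)
    # pad: beige inside window
    if n=="top":
        for nm,(u,v) in dict(pad=(323,224),ball=(260,234),key=(162,271)).items():
            print(nm,X[v,u],X[v-3:v+4:3,u-3:u+4:3,2].round(3).tolist())
    km=((abs(X[...,2]-.067)<.008)&(p.max(-1)<110)&(X[...,1]>.15)&(X[...,1]<.4)&(X[...,0]>.3)&(X[...,0]<.65))
    k2=km&(X[...,2]>.067)
    for m in(km,k2):
        if m.sum()>10:
            r=cv2.minAreaRect((X[m][:,:2]*1000).astype(np.float32));print("key",m.sum(),X[m].mean(0),r)
z=np.load("top0.npz");cv2.imwrite("pics/crop.png",cv2.resize(z["p"][150:310,130:380,::-1],None,fx=3.2,fy=3.2,interpolation=cv2.INTER_CUBIC))
```

```text
top bench z 0.0016180520407189883
plate z 0.13001218375564258
outer ((545.3348999023438, 53.296669006347656), (195.46676635742188, 273.88800048828125), 6.779662132263184)
hole ((515.32080078125, 115.77919006347656), (113.54378509521484, 108.58211517333984), 6.825782775878906)
hole ((530.4605102539062, -12.832462310791016), (113.17081451416016, 109.418212890625), 6.688336372375488)
pad [ 0.53222195 -0.01396988  0.11777767] [[0.116, 0.116, 0.116], [0.117, 0.118, 0.118], [0.117, 0.118, 0.117]]
ball [0.51413642 0.11344276 0.13005403] [[0.129, 0.128, 0.129], [0.126, 0.13, 0.125], [0.124, 0.123, 0.119]]
key [0.44887497 0.330703   0.07238382] [[0.073, 0.072, 0.076], [0.075, 0.072, 0.073], [0.069, 0.073, 0.076]]
key 456 [0.4512603  0.31699365 0.06728165] ((486.32830810546875, 255.34222412109375), (118.08213806152344, 215.8625946044922), 4.281630516052246)
key 206 [0.44611364 0.33108999 0.0722587 ] ((452.02337646484375, 253.14764404296875), (47.27591323852539, 209.40135192871094), 3.5807485580444336)
side bench z 0.0009569613398033165
plate z 0.1304907506512057
key 325 [0.47854122 0.26331339 0.06741515] ((523.9999389648438, 262.15692138671875), (196.75811767578125, 207.84767150878906), 4.599104404449463)
key 156 [0.49284549 0.25543495 0.07162613] ((516.659423828125, 263.3648376464844), (198.17739868164062, 195.2186279296875), 9.508437156677246)
```

View pics/crop.png

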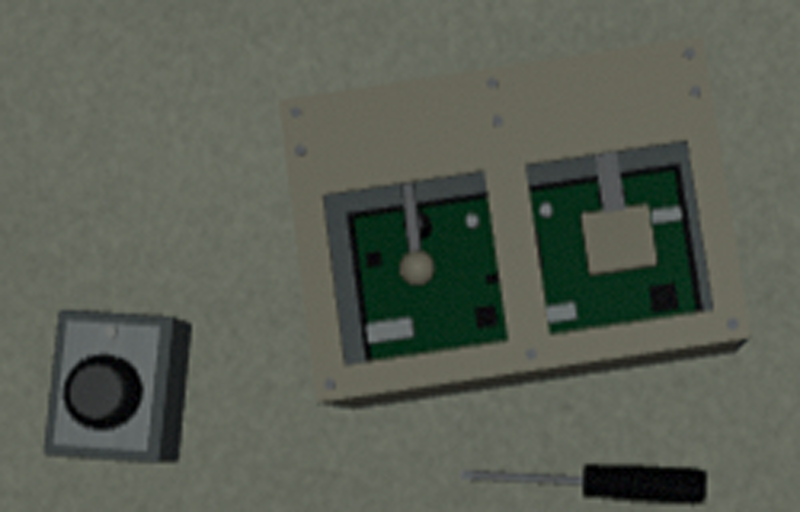

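Run:
```python
from h import *
from scipy.spatial.transform import Rotation as R
print(R.from_rotvec(arm.observe()["ee_rot"]).as_matrix().round(3))
z=np.load("top0.npz");p,d=z["p"],z["d"];X=cloud("top",d);g=p.mean(-1)
# collar/key circle: dark pixels around the key only
s=np.s_[255:290,148:178];m=np.zeros((480,640),np.uint8);m[s]=(g[s]<62)
n,l,st,ce=cv2.connectedComponentsWithStats(m);k=1+st[1:,4].argmax();print(st[k],ce[k])
c=camera_info("top");f=240/np.tan(np.radians(c["fovy"])/2);Rm=np.array(c["R"]);C=-Rm.T@c["t"]
def ray(u,v,h):
    r=Rm.T@np.array([(u-c["cx"])/f,(v-c["cy"])/f,1]);return C+r*(h-C[2])/r[2]
q=cv2.findContours((l==k).astype(np.uint8),0,1)[0][0][:,0]
(cx,cy),r=cv2.minEnclosingCircle(np.array([ray(a,b,.065)[:2]*1000 for a,b in q],np.float32));print("collar",cx,cy,r)
hsv=cv2.cvtColor(p,cv2.COLOR_RGB2HSV)
s=np.s_[208:240,303:343];m[:]=0;m[s]=((X[s][...,2]>.1)&(X[s][...,2]<.127)&(p[s][...,0].astype(int)-p[s][...,2]>12)&(g[s]>90))
n,l,st,ce=cv2.connectedComponentsWithStats(m);k=1+st[1:,4].argmax();print(st[k],ce[k],X[l==k].mean(0),"ray",ray(*ce[k],.118),
 cv2.minAreaRect((X[l==k][:,:2]*1000).astype(np.float32)))
```

```text
[[ 0.91  -0.     0.414]
 [-0.414 -0.001  0.91 ]
 [ 0.    -1.    -0.001]]
[150 261  25  24 468] [161.70940171 272.04700855]
collar 447.07708740234375 333.6404724121094 26.489643096923828
[312 215  23  20 351] [322.91452991 224.3019943 ] [ 0.53173393 -0.0137744   0.11707089] ray [ 0.53157376 -0.01377617  0.118     ] ((532.3515625, -13.853309631347656), (36.903865814208984, 41.979061126708984), 7.178140163421631)
```

Request:
carry_out:
  steps: [0,0,0,0.5,0,0,0,-0.5,0.5,0,0,0.2,-1,0.5,0,0,0.4,-1,0.5,0]

```text
clock: 0.5
position: [0.2991, 0.4632, 0.2767]
ee_rot: [-1.548, 0.337, -0.337]
force: [-0.1, 0.3, 0.1]
width: 0.702
```

Request:
carry_out:
  steps: [0,0.25,-0.5,0,0.15,0,0.5,-1,0,0.3]

```text
clock: 0.7
position: [0.3437, 0.3784, 0.2763]
ee_rot: [-1.566, 0.146, -0.145]
force: [1.0, -0.4, -0.9]
width: 0.526
```

Request:
carry_out:
  steps: [0,0.25,-0.5,0,0.15,0,0.5,-1,0,0.3]

```text
clock: 0.9
position: [0.3886, 0.288, 0.2766]
ee_rot: [-1.571, -0.039, 0.039]
force: [1.2, -0.3, -0.2]
width: 0.357
```

Request:
carry_out:
  steps: [0,0.25,-0.5,0,0.09,0,0.5,-1,0,0.09]

```text
clock: 1.1
position: [0.4333, 0.1985, 0.2767]
ee_rot: [-1.569, -0.092, 0.093]
force: [0.7, -0.0, -0.7]
width: 0.175
```

Request:
carry_out:
  steps: [0,0.25,-0.5,0,0,0,0.5,-1,0,0]

```text
clock: 1.3
position: [0.478, 0.1091, 0.2767]
ee_rot: [-1.569, -0.09, 0.09]
force: [1.5, 0.8, 0.5]
width: 0.023
```

Request:
carry_out:
  steps: [0,0.17,-0.4,0,0,0,0.33,-0.82,0,0,0,0.33,-0.82,0,0,0,0.33,-0.82,0,0]

```text
clock: 1.7
position: [0.5105, 0.0282, 0.2764]
ee_rot: [-1.569, -0.088, 0.089]
force: [-0.7, 0.0, 0.2]
width: 0.005
```

Request:
carry_out:
  steps: [0,0.21,-0.42,0,0,0,0.21,-0.42,-0.4,0,0,0.21,-0.42,-0.8,0,0,0.21,-0.42,-1,0,0,0.21,-0.42,-1,0]

```text
clock: 2.2
position: [0.5292, -0.011, 0.1739]
ee_rot: [-1.568, -0.088, 0.097]
force: [-0.3, 0.8, -0.3]
width: 0.006
```

Run:
```python
from h import *
s=arm.observe();print(s["position"],s["force"])
a,_=get_image("wrist");b,d=get_image("side");np.savez("side1.npz",p=b,d=d)
cv2.imwrite("pics/two.png",np.hstack([cv2.resize(a,(400,300)),cv2.resize(b[130:330,220:420],(400,400))[50:350]])[...,::-1])
```

```text
[ 0.52920204 -0.01102722  0.17389405] [-0.32944924  0.83615143 -0.32397002]
```

View pics/two.png

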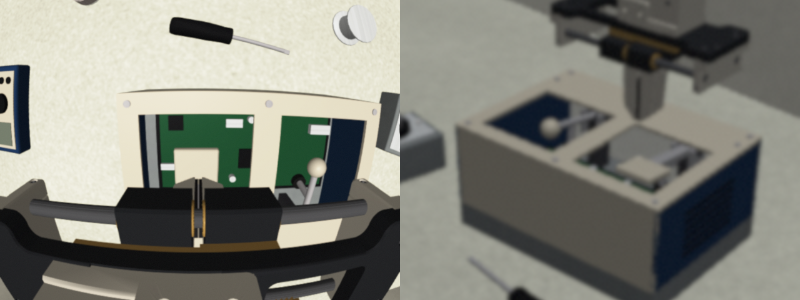

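The tips hang over the paddle window and line up with the pad (wrist picture: pad x 174–220, fingers about 197). Descending now.

Request:
carry_out:
  steps: [0,0.02,-0.03,0,0,0,0.02,-0.03,-0.2,0,0,0.02,-0.03,-0.35,0,0,0.02,-0.03,-0.45,0,0,0.02,-0.03,-0.5,0,0,0.02,-0.03,-0.5,0]

```text
clock: 2.9
position: [0.5338, -0.0158, 0.1269]
ee_rot: [-1.569, -0.091, 0.09]
force: [0.5, 0.5, 0.3]
width: 0.003
```

Request:
carry_out:
  steps: [0,0,0,-0.05,0,0,0,0,-0.1,0,0,0,0,-0.15,0,0,0,0,-0.2,0,0,0,0,-0.24,0,0,0,0,-0.24,0]

```text
clock: 3.5
position: [0.5333, -0.0159, 0.1024]
ee_rot: [-1.569, -0.09, 0.091]
force: [-0.8, -0.3, 0.5]
width: 0.007
```

Request:
carry_out:
  steps: [0,0,0,-0.03,0,0,0,0,-0.06,0]

```text
clock: 3.7
position: [0.5337, -0.0159, 0.097]
ee_rot: [-1.569, -0.091, 0.09]
force: [-0.4, -0.2, 6.9]
width: 0.003
```

Run:
```python
from h import *
s=arm.observe();print(s["position"],s["force"],s["clock"])
a,_=get_image("wrist");b,d=get_image("side")
cv2.imwrite("pics/two2.png",np.hstack([cv2.resize(a[180:420,180:500],(400,300)),cv2.resize(b[180:280,270:420],(400,300),interpolation=2)])[...,::-1])
```

```text
[ 0.53374582 -0.01588769  0.0969976 ] [-0.38258557 -0.23812724  6.93528087] 3.7
```

View pics/two2.png

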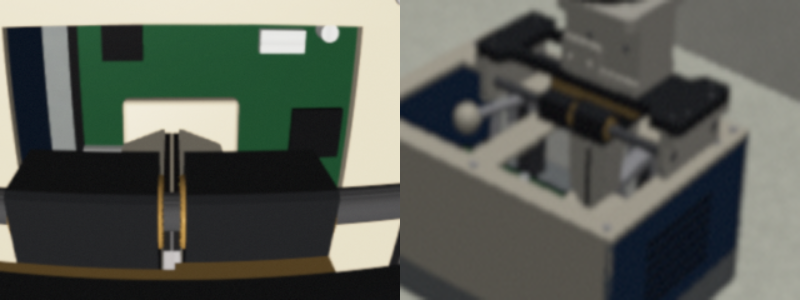

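The fingers sit on the pad, and 6.9 N means it is moving. I'll continue in small steps until it meets the stop.

Request:
carry_out:
  steps: [0,0,0,-0.01,0,0,0,0,-0.02,0]

```text
clock: 4.0
position: [0.5339, -0.0158, 0.095]
ee_rot: [-1.569, -0.091, 0.09]
force: [-2.1, -1.3, 5.6]
width: 0.007
```

Request:
carry_out:
  steps: [0,0,0,-0.01,0,0,0,0,-0.02,0]

```text
clock: 4.2
position: [0.5341, -0.0159, 0.094]
ee_rot: [-1.568, -0.091, 0.089]
force: [-8.0, -0.4, 28.1]
width: 0.007
```

Stop reached: force rose to 28 N at z = 0.094, as predicted. I'll hold briefly, then lift straight up.

Request:
carry_out:
  steps: [0,0,0,0,0,0,0,0,0,0,0,0,0,0.1,0,0,0,0,0.3,0,0,0,0,0.6,0,0,0,0,1,0,0,0,0,1,0]

```text
clock: 4.9
position: [0.5367, -0.016, 0.1976]
ee_rot: [-1.569, -0.097, 0.084]
force: [0.7, 0.2, -0.7]
width: 0.003
```

Request:
carry_out:
  steps: [0,0,0.2,0.4,0,0,-0.1,0.6,0.4,0,0,-0.2,1,0.4,0,0,-0.2,1,0.4,0]

```text
clock: 5.3
position: [0.5122, 0.0907, 0.2325]
ee_rot: [-1.566, -0.096, 0.097]
force: [-0.1, -0.8, -0.1]
width: 0.005
```

Request:
carry_out:
  steps: [0,-0.1,0.4,0,0,0,-0.2,0.8,0,0,0,-0.3,1,0,0,0,-0.3,1,0,0]

```text
clock: 5.7
position: [0.482, 0.1878, 0.2321]
ee_rot: [-1.568, -0.094, 0.096]
force: [-0.7, 0.1, 0.3]
width: 0.003
```

Run:
```python
from h import *
s=arm.observe();print(s["position"],s["force"],s["clock"])
p,d=get_image("top");X=cloud("top",d);g=p.mean(-1)
m=np.zeros((480,640),np.uint8);s=np.s_[205:245,303:343]
m[s]=((X[s][...,2]>.08)&(X[s][...,2]<.127)&(p[s][...,0].astype(int)-p[s][...,2]>12)&(g[s]>80))
n,l,st,ce=cv2.connectedComponentsWithStats(m);k=1+st[1:,4].argmax()
print(st[k],ce[k],X[l==k].mean(0),"ball",X[231:237,257:263].reshape(-1,3)[:,2].max())
cv2.imwrite("pics/t2.png",cv2.resize(p[150:310,130:380,::-1],None,fx=3.2,fy=3.2,interpolation=cv2.INTER_CUBIC))
```

```text
[0.48196391 0.18779475 0.23213924] [-0.66020968  0.06763602  0.29559103] 5.7
[312 216  23  21 373] [322.98927614 226.09651475] [ 0.53135073 -0.01385541  0.09323454] ball 0.3366269277949029
```

View pics/t2.png

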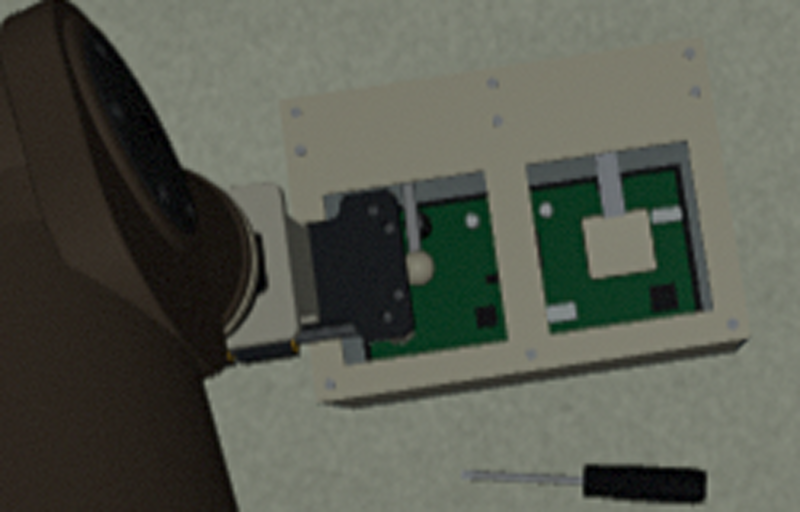

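The pad now reads z = 0.0932, so the paddle is fully down, and the ball lever looks unmoved. Next is the key.

Request:
carry_out:
  steps: [0,-0.1,0.4,0,0,0,-0.2,0.8,0,0,0,-0.2,1,0,0,0,-0.2,1,0,0]

```text
clock: 6.15
position: [0.4635, 0.2864, 0.2323]
ee_rot: [-1.568, -0.093, 0.093]
force: [0.3, 0.0, 0.4]
width: 0.006
```

Request:
carry_out:
  steps: [0,-0.15,0.46,0,0,0,-0.15,0.46,-0.4,0,0,-0.15,0.46,-0.8,0,0,-0.15,0.46,-1,0,0,-0.15,0.46,-1,0,0,-0.15,0.46,-1,0]

```text
clock: 6.75
position: [0.4498, 0.3288, 0.1332]
ee_rot: [-1.57, -0.089, 0.088]
force: [0.2, -0.7, 0.2]
width: 0.0
```

Request:
carry_out:
  steps: [0,-0.03,0.04,-0.2,0,0,-0.03,0.04,-0.4,0,0,-0.03,0.04,-0.55,0,0,-0.03,0.04,-0.6,0,0,-0.03,0.04,-0.6,0]

```text
clock: 7.25
position: [0.4465, 0.3339, 0.0737]
ee_rot: [-1.569, -0.09, 0.089]
force: [-0.2, -1.2, 2.3]
width: 0.005
```

Request:
carry_out:
  steps: [0,0,0,-0.02,0,0,0,0,-0.04,0,0,0,0,-0.06,0,0,0,0,-0.08,0]

```text
clock: 7.65
position: [0.4468, 0.3345, 0.0674]
ee_rot: [-1.567, -0.092, 0.088]
force: [-8.9, -10.1, 49.8]
width: 0.002
```

Run:
```python
from h import *
a,_=get_image("wrist");b,d=get_image("side")
s=arm.observe();print(s["position"],s["force"],s["clock"])
cv2.imwrite("pics/k.png",np.hstack([cv2.resize(a[120:420,120:520],(400,300)),cv2.resize(b[170:260,160:280],(400,300),interpolation=2)])[...,::-1])
```

```text
[0.44680673 0.3344721  0.06776554] [-4.88559174 -7.61557831 32.58145113] 7.75
```

View pics/k.png

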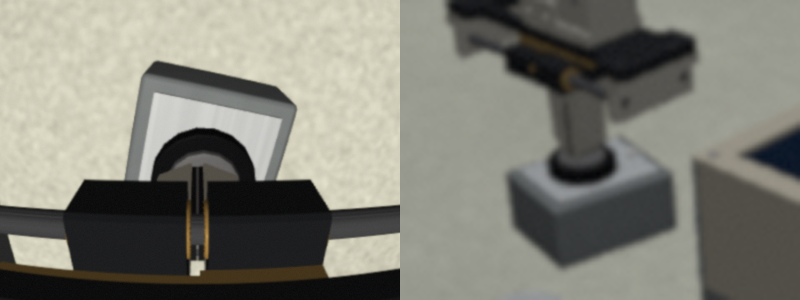

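Fingers are centred on the key. The z reading is about 3 mm higher than expected, so I'll check the travel by releasing slowly and watching the force.

Request:
carry_out:
  steps: [0,0,0,0.02,0,0,0,0,0.02,0,0,0,0,0.02,0]

```text
clock: 8.05
position: [0.4467, 0.3344, 0.0682]
ee_rot: [-1.568, -0.092, 0.088]
force: [-1.2, -3.1, 13.6]
width: 0.004
```

Request:
carry_out:
  steps: [0,0,0,0.02,0,0,0,0,0.02,0,0,0,0,0.02,0]

```text
clock: 8.35
position: [0.4467, 0.3344, 0.0693]
ee_rot: [-1.568, -0.091, 0.089]
force: [3.1, -1.3, 3.5]
width: 0.002
```

Request:
carry_out:
  steps: [0,0,0,0.02,0,0,0,0,0.02,0,0,0,0,0.02,0]

```text
clock: 8.65
position: [0.4458, 0.3345, 0.0708]
ee_rot: [-1.568, -0.091, 0.09]
force: [2.7, -0.7, 3.4]
width: 0.008
```

Request:
carry_out:
  steps: [0,0,0,0.02,0,0,0,0,0.02,0,0,0,0,0.02,0]

```text
clock: 8.95
position: [0.4454, 0.3344, 0.0727]
ee_rot: [-1.569, -0.09, 0.091]
force: [1.7, 0.7, 2.6]
width: 0.006
```

Request:
carry_out:
  steps: [0,0,0,0.02,0,0,0,0,0.02,0,0,0,0,0.02,0]

```text
clock: 9.25
position: [0.445, 0.3339, 0.0744]
ee_rot: [-1.57, -0.09, 0.091]
force: [-0.2, 0.1, 0.6]
width: 0.003
```

The spring region runs from about 0.0743 (free) to a rigid stop at about 0.0683. That is the full 6 mm, with a constant z offset of about 4 mm. Now I'll retreat and check.

Request:
carry_out:
  steps: [0,0,0,0.3,0,0,0,0,0.7,0,0,0,0,1,0,0,0,0,1,0]

```text
clock: 9.65
position: [0.4473, 0.3355, 0.1786]
ee_rot: [-1.565, -0.094, 0.087]
force: [-0.1, -0.8, -0.4]
width: 0.005
```

Request:
carry_out:
  steps: [0,-0.3,0.4,0.2,0,0,-0.6,0.8,0.4,0,0,-0.7,1,0.4,0,0,-0.7,1,0.4,0,0,-0.7,1,0.4,0,0,-0.7,1,0.4,0]

```text
clock: 10.25
position: [0.3763, 0.4325, 0.2139]
ee_rot: [-1.571, -0.089, 0.09]
force: [-0.5, 0.5, 0.6]
width: 0.003
```

Request:
carry_out:
  steps: [0,-0.3,0.4,0,0,0,-0.6,0.8,0,0,0,-0.7,1,0,0,0,-0.7,1,0,0,0,-0.7,1,0,0]

```text
clock: 10.75
position: [0.3068, 0.5329, 0.2141]
ee_rot: [-1.571, -0.089, 0.089]
force: [0.4, -0.9, -0.5]
width: 0.003
```

Run:
```python
from h import *
s=arm.observe();print(s["position"],s["force"],s["clock"],np.abs(s["dq"]).max())
p,d=get_image("top");X=cloud("top",d);z=np.load("top0.npz");X0=cloud("top",z["d"])
for nm,(u,v) in dict(pad=(323,226),ball=(260,234),key=(162,271),jar=(416,327),spool=(226,333),meter=(474,240)).items():
    f=lambda X:np.median(X[v-2:v+3,u-2:u+3].reshape(-1,3),0).round(4)
    print(nm,f(X0),f(X))
df=cv2.absdiff(p,z["p"]).max(-1)
cv2.imwrite("pics/end.png",np.vstack([p[140:360,120:520,::-1],cv2.cvtColor(cv2.convertScaleAbs(df[140:360,120:520],alpha=3),8)]))
```

```text
[0.30677295 0.53286944 0.21405215] [ 0.41668432 -0.85590198 -0.51182169] 10.75 0.02029244556935938
pad [ 0.528  -0.0138  0.1177] [ 0.5314 -0.0138  0.0932]
ball [0.5142 0.1138 0.1276] [0.5144 0.1137 0.1279]
key [0.4488 0.3307 0.0737] [0.4487 0.3303 0.0736]
jar [ 0.3169 -0.2004  0.071 ] [ 0.3172 -0.2003  0.0704]
spool [0.3137 0.2008 0.0461] [0.3136 0.2005 0.046 ]
meter [ 0.4973 -0.3402  0.046 ] [ 0.4973 -0.3393  0.0463]
```

View pics/end.png

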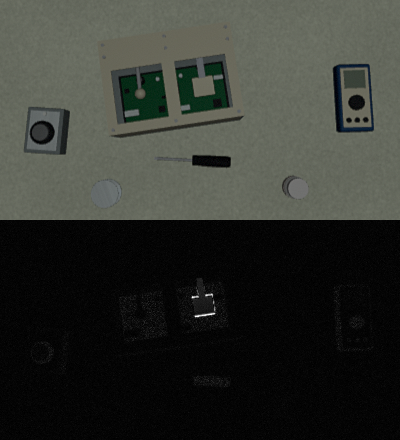

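The difference image shows that only the paddle changed. The key is out again and everything else is where it was.

```bash
python3 -c "
from cell import arm
print(arm.sign_off())"
```

```text
the job is handed in; nothing more can be done
None
```

I pressed the paddle lever fully down through window_b. Then I pressed the start key all the way in, let it go, moved the arm clear and handed the job in at about 11 s; the hand-in reports no verdict.

- **Paddle:** the pad met its stop at 28 N. Its top now measures 93.2 mm above the bench, against 93 mm for fully down.
- **Start key:** the force while releasing showed about 6 mm of travel to a hard stop, which I pressed with up to 50 N. The key face reads 73.6 mm now and 73.7 mm at the start, so it is out again.
- **Everything else:** before/after top-camera readings for the ball, jar, spool and meter agree within 1 mm. The difference picture shows that only the paddle changed, so the screwdriver stayed put too.
- **Guard:** I saw no sign of contact with the tester or its guard, but I could only judge this from wrist forces and pictures. At the paddle's stop the wrist also read about 8 N sideways, which I put down to friction on the tilted pad.

One check disagreed: everything at the key read about 4 mm higher than the stated heights, both by touch and by camera. The offset was constant, so the key's travel still matched.

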